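Lock a new filter cartridge into the water dispenser

TASK

Fit the new filter cartridge into the well on top of the water dispenser, dome up, and let it stand on the valve at the bottom. Then push the locking lever round over it, all the way to its end stop, so that the lever draws the cartridge down and stays there. Do not force the cartridge or the lever, and leave the glass, the mug, the tin and the biscuit bar where they are.

Things in the scene. Friction and masses are not known exactly. Their poses are not given: they have to be found in the camera images.
- dispenser: White countertop water dispenser, fixed, 270 (x) x 170 (y) mm; deck 165 mm high; spout bay with drip tray at the front (-x), clear tank at the rear. Origin: on the worktop, on the axis of the round filter well; x to the rear, y left, z up.
- well_mouth (a point): Centre of the filter well's mouth, in the top of the grey 80 mm square bezel, 169 mm above the worktop. Blind round hole of 50 mm diameter, mouth chamfered 3 mm. Do not press the cartridge against the dispenser with more than 50 N.
- seat_top (a point): Centre of the spring-loaded valve seat at the bottom of the well, 101 mm above the worktop (68 mm below the mouth) while free. It carries the cartridge's weight; it takes 6 N to start it down and 1.5 N more per mm, travel 7 mm.
- cartridge: New filter cartridge, loose, 0.2 to 0.35 kg, standing upright. Origin: centre of its underside; z up its axis. White cylinder of 48 mm diameter (z 12 to 76 mm) with a tapered foot (36 mm at the bottom); grey ribbed head of 56 mm diameter (z 76 to 104 mm), dome on top to z 110 mm. Grip the head. On the free seat its head's underside is 8 mm above the bezel; locked, it is held 2 to 3 mm lower.
- lever_pivot (a point): Vertical axis of the locking lever, on a steel pillar 62 mm behind the well's axis; point at the height of the lever bar, 213 mm above the worktop.
- lever_grip (a point): Centre of the lever's black round grip, 122 mm from the pivot, 213 mm above the worktop. Grip 25 mm thick, its axis along the lever, from 84 to 154 mm from the pivot. The bar is 20 mm wide, top 217 mm above the worktop; the cam plate under it, 44 to 80 mm from the pivot, reaches 37 mm to the leading side and down to 207 mm.
- lever_arm: Locking lever; origin on its pivot, x towards the grip. Open, it points to -y; it turns clockwise seen from above until its tail meets a stop pin, pointing to -x give or take 9 degrees (set differently on each unit: feel for it). Joint: 0 open, 1.571 at the stop. Stays where left. 3 N at the grip moves it; up to 10 N to ride over the dome (40 to 75 degrees): not yet the stop. Limit 20 N.
- glass: Drinking glass, 80 mm diameter, 91 mm high, standing on the drip tray under the spout. Origin: centre of its underside. Leave it alone.
- mug: Mug, 86 mm diameter, 90 mm high, left of the work. Origin: centre of its underside. Leave it alone.
- sardine_tin: Flat tin, 63 x 105 x 25 mm, at the back left. Origin: centre of its underside. Leave it alone.
- biscuit_bar: Wrapped biscuit bar, 64 x 168 x 20 mm, at the front right. Origin: centre of its underside. Leave it alone.
There are look-alikes about, which are no part of the job. What is shaped like the cartridge but green or orange is not meant.

How it is judged:
By the outcome, as a careful person would: the job done as asked, in the order asked, and still so for the second after the job is handed in, with the robot touching nothing.
It also fails if it takes over 72 s, if anything falls off the work surface, if the arm or the gripper's body presses on something with over 40 N, if the wrist force passes 120 N, or if a joint passes its speed limit or range.

ROBOT

A 6-joint arm with a two-finger parallel gripper is mounted at the origin on a cart in front of the work surface, level with it; the furniture and walls round the work are solid. World frame = base frame: x ahead of the robot, y to its left, z up, the work surface at z = 0. Lengths are in mm, angles in rad, forces in N, time in s.
With the tool pointing down it reaches from about 350 to 925 mm from the base axis. Payload 6.4 kg.
Tool frame: the origin (TCP) lies on the centre line of the jaws, within the pads' length; the fingertips stand 11 mm ahead of it and the grasp point (between the pads) lies 8 mm behind it; z points along the fingers, y is the line along which they close (so a half turn about z gives the same grasp; the last joint's range is limited). The gripper opens to 94 mm and grips with 3 to 60 N. Pads are 16 mm wide; open, the fingers measure 119 mm over their backs; the gripper's body (75 mm by 177 mm) begins 78 mm behind the grasp point.
Start: joints at [0.974, 0.245, 1.558, -0, 1.339, -0.174], TCP at [266.703, 592.776, 189.855] pointing down, gripper open.
Joint ranges: [-3.13, 3.13], [-1.02, 2.26], [0.13, 2.54], [-0.95, 4.09], [0.21, 2.88], [-2.74, 2.74]. Speed limits (rad/s): [2.57, 2.57, 3.14, 3.14, 3.14, 3.14].

INTERFACE

Orientations are given as a unit quaternion [x, y, z, w].
In Python, from rig import move_pose, movel, movej, command_gripper, wait, inverse_kinematics, sense, capture, camera_model, MotionError, close_job gives the robot as it stands. Calls block until the motion is done:
- move_pose(position, orientation): joint-space move of the TCP to a pose.
- movel(position, rotation=None, vel=150): straight line of the TCP; rotation=None keeps the orientation; vel is the mean speed in mm/s.
- movej(angles): joint-space move.
- command_gripper(opening, grip_force=None): opening from 0.0 (shut) to 1.0 (fully open); grip_force is the grip in N (None keeps the last); returns when the fingers have stopped.
- wait(seconds).
- inverse_kinematics(position, orientation): joint angles nearest the present ones, or None.
- sense(): the state.
- capture(name): name is "side" or "top"; returns the picture (420x560x3 uint8, blue, green, red); there is no depth.
- camera_model(name): a dict with "fx", "fy", "cx", "cy" (pixels), "extrinsics" (4x4, takes a point from camera to world coordinates). Camera axes: x right, y down, z forward; pixel columns grow to the right and rows downward; lengths in mm; the calibration is good to about 2 mm. A picture is of the moment at which its call begins. camera_model takes no time and is no camera call.
A pose or a line that the arm cannot do raises MotionError and nothing moves.
- close_job(): hands the job in; it is judged then, once.
The state is a dict: "t": time; "joint_pos": joint angles; "joint_velocities": joint speeds; "joint_torque": joint torques, N m; "position": TCP position; "tool_rot": TCP orientation; "wrist_force": force on the tool from outside, world axes, zero at the start; "wrist_torque": the same for the moment, N m; "width": opening from 0.0 (shut) to 1.0 (fully open); "finger_force": force on a finger pad.
Only numpy, scipy, OpenCV 4.12 (cv2) and the standard library are available. Lean on these libraries where they do the work, as an engineer would, in place of code of your own. Each camera call takes 0.05 s, during which the arm holds its last target. There are 200 camera calls.

## Working session

There is one attempt and no reset: what is moved stays moved. The work goes in short steps, each a Python script; the robot and the scene stay as the last script left them, time stands still between calls to the robot, and variables do not carry over. Pictures are saved under pics/ and viewed, at most 10 in all, crops included, and the job is handed in when it is done.

```bash
mkdir -p pics; ls; python3 - <<'E'
from rig import *
import cv2, numpy as np
for n in("top","side"):
    im=capture(n); cv2.imwrite(f"pics/{n}0.png",cv2.resize(im,(784,588),interpolation=cv2.INTER_CUBIC)); cv2.imwrite(f"{n}0raw.png",im)
    m=camera_model(n); print(n,m["fx"],m["fy"],m["cx"],m["cy"]);print(np.round(m["extrinsics"],3))
s=sense();print(s["t"],s["tool_rot"],s["wrist_force"],s["width"])
E
```

```text
pics
top 397.4301110764317 397.4301110764317 279.01756100062016 212.01487756742623
[[-2.600000e-02 -9.840000e-01  1.750000e-01  3.234770e+02]
 [-1.000000e+00  2.300000e-02 -2.000000e-02  1.877900e+01]
 [ 1.600000e-02 -1.750000e-01 -9.840000e-01  1.389399e+03]
 [ 0.000000e+00  0.000000e+00  0.000000e+00  1.000000e+00]]
side 508.3475459619436 508.3475459619436 280.96579735941845 211.76247927905945
[[ 5.070000e-01 -6.490000e-01  5.670000e-01 -4.092800e+02]
 [-8.620000e-01 -3.830000e-01  3.330000e-01 -5.564290e+02]
 [ 1.000000e-03 -6.580000e-01 -7.530000e-01  1.423822e+03]
 [ 0.000000e+00  0.000000e+00  0.000000e+00  1.000000e+00]]
0.1 [ 2.09810177e-01  9.77741782e-01 -7.69907971e-04 -3.24458928e-04] [-0.16381963  0.01904481 -0.10914213] 1.0010899238185202
```

View pics/top0.png

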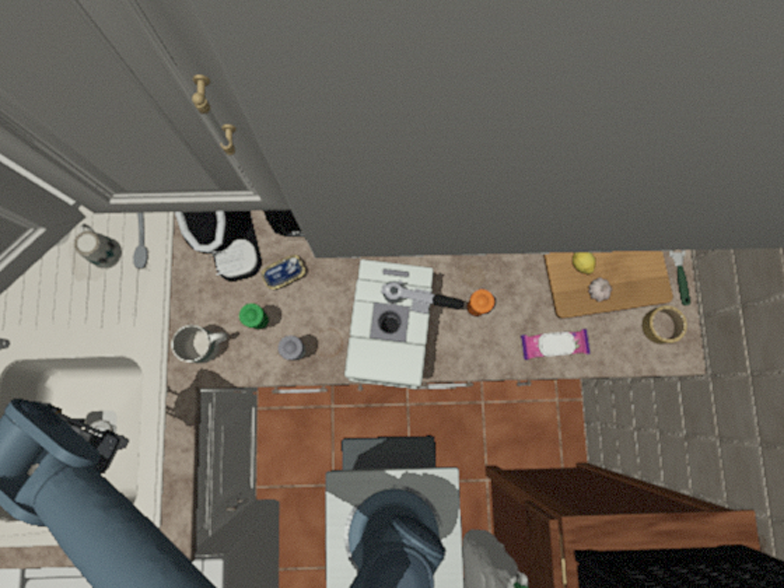

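View pics/side0.png

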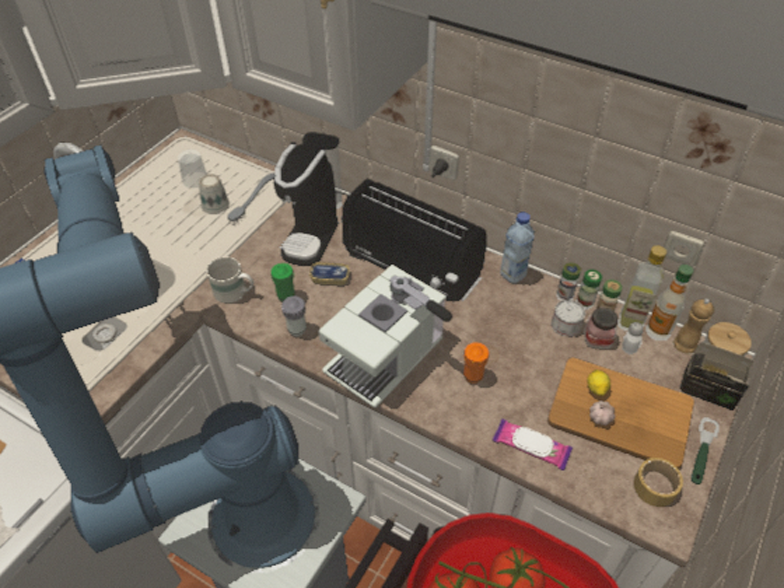

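Top view: the cylinder-shaped things are grey/white (291,347), green (252,316) and orange (481,301). The grey and white one fits the description, since green and orange are ruled out. The well is at (390,322), the pivot at (395,290) and the grip at (447,301). Next I'll confirm with an enlarged crop.

```bash
cat > h.py <<'E'
from rig import *
import cv2, numpy as np
from scipy.spatial.transform import Rotation as R
def ray(n,u,v):
    m=camera_model(n);E=np.array(m["extrinsics"]);return E[:3,3],E[:3,:3]@[(u-m["cx"])/m["fx"],(v-m["cy"])/m["fy"],1]
def at_z(n,u,v,z):
    o,d=ray(n,u,v);return o+d*(z-o[2])/d[2]
def proj(n,p):
    m=camera_model(n);q=np.linalg.inv(m["extrinsics"])@np.append(p,1);return q[0]/q[2]*m["fx"]+m["cx"],q[1]/q[2]*m["fy"]+m["cy"]
def down(a): # tool pointing down, closing axis (tool y) at world angle a
    y=np.array([np.cos(a),np.sin(a),0]);z=np.array([0,0,-1.]);return R.from_matrix(np.c_[np.cross(y,z),y,z]).as_quat()
E
python3 - <<'E'
from h import *
t=cv2.imread("top0raw.png");s=cv2.imread("side0raw.png")
a=cv2.resize(t[180:280,190:350],(800,500),interpolation=cv2.INTER_CUBIC);cv2.imwrite("pics/tc.png",a)
b=cv2.resize(s[185:285,190:330],(784,560),interpolation=cv2.INTER_CUBIC);cv2.imwrite("pics/sc.png",b)
k=5/7
for nm,u,v,z in(("cart",291,347,105),("well",390,322,169),("pivot",395,290,213),("grip",447,301,213)):print(nm,at_z("top",u*k,v*k,z).round(1))
E
```

```text
cart [439.4 225.  105. ]
well [483.4  -3.1 169. ]
pivot [546.8 -14.9 213. ]
grip [ 520.1 -126.   213. ]
```

View pics/tc.png

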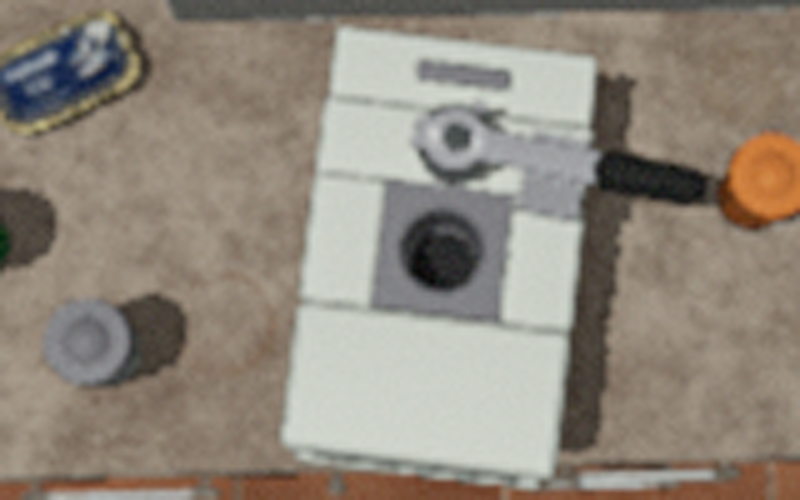

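View pics/sc.png

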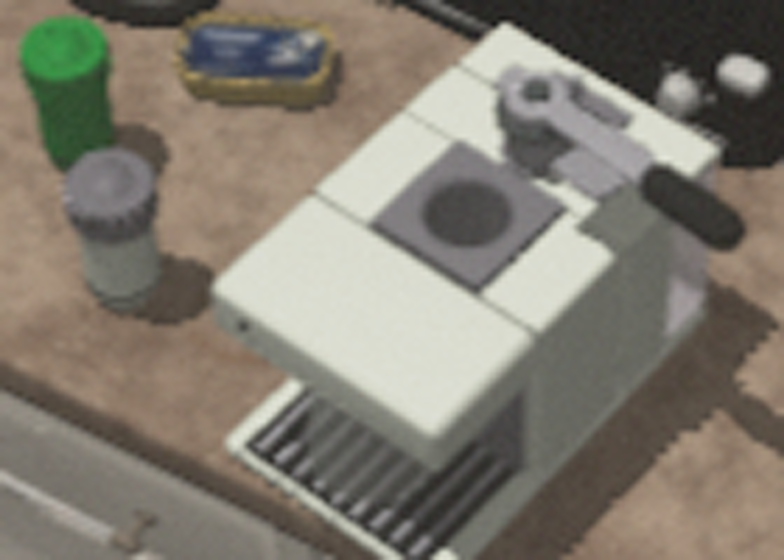

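The crops confirm the grey ribbed head on a white body, standing upright: top crop (88,342), side crop (112,180). The bezel centre is at (443,251) in the top crop and (468,214) in the side crop. The lever is open, with its grip near (652,178).

```bash
python3 - <<'E'
from h import *
T=lambda u,v:(190+u/5-.4,180+v/5-.4)
S=lambda u,v:(190+u/5.6-.41,185+v/5.6-.41)
def tri(a,b):
    A=[];B=[]
    for n,p in(("top",T(*a)),("side",S(*b))):
        o,d=ray(n,*p);d/=np.linalg.norm(d);P=np.eye(3)-np.outer(d,d);A.append(P);B.append(P@o)
    return np.linalg.solve(sum(A),sum(B))
print("well tri",tri((443,251),(468.5,214)),"topz",at_z("top",*T(443,251),169),"sidez",at_z("side",*S(468.5,214),169))
print("cart tri",tri((88,342),(112,178)),at_z("top",*T(88,342),106),at_z("side",*S(112,178),106))
print("grip tri",tri((652,178),(692,207)),at_z("top",*T(652,178),220))
print("pivot",tri((457,137),(540,90)),at_z("top",*T(457,137),222))
c=[at_z("top",*T(*p),169)[:2] for p in((386,181),(512,196),(500,322),(373,306))]
c2=[at_z("side",*S(*p),169)[:2] for p in((461,140),(565,207),(476,290),(373,219))]
for q in(c,c2):
    # 0 rear-left,1 rear-right,2 front-right,3 front-left
    for i,j in((3,0),(2,1)):d=q[i]-q[j];d=q[j]-q[i];print("x-edge",np.degrees(np.arctan2(d[1],d[0])),np.linalg.norm(d))
    for i,j in((1,0),(2,3)):d=q[j]-q[i];print("y-edge",np.degrees(np.arctan2(d[1],d[0]))-90,np.linalg.norm(d))
c=[at_z("top",*T(*p),165)[:2] for p in((338,30),(595,60),(555,478),(285,445))]
print(np.round(c,1))
E
```

```text
well tri [485.06257663  -2.68170191 165.0021133 ] topz [484.05580414  -2.0143358  169.        ] sidez [482.74312768  -5.00484434 169.        ]
cart tri [439.86121132 225.36359481 107.15679565] [438.89513419 226.96889043 106.        ] [441.60638911 224.57587775 106.        ]
grip tri [ 519.62238726 -128.25434436  211.99390036] [ 518.26744679 -127.22850537  220.        ]
pivot [547.47175149 -12.63944305 217.32996107] [545.56586756 -11.27443254 222.        ]
x-edge -7.061642550798295 78.40641743672666
x-edge -7.213815899173263 78.91571897128144
y-edge -8.246713218731244 78.97470517043949
y-edge -8.620008524889784 78.77735548751296
x-edge -8.996619815964982 78.26554528785833
x-edge -9.318222624949346 79.25328180850661
y-edge -9.849516642360754 79.28677747503829
y-edge -10.570974113069681 78.86291431147424
[[ 627.1   60.7]
 [ 603.9 -101.4]
 [ 343.6  -66.7]
 [ 367.8   97.3]]
```

```bash
python3 - <<'E'
from h import *
c=np.array([440,225.7]); q=down(np.radians(142))
k=5/7
print("green",at_z("top",252*k,316*k,105)[:2],"mug",at_z("top",192*k,345*k,90)[:2])
print("cab edge z500",at_z("top",500*k,252*k,500)[:2])
for p in([*c,190],[*c,86]):print(np.round(inverse_kinematics(p,q),2))
move_pose([*c,190],q)
movel([*c,86],vel=120)
z0=sense()["wrist_force"]
command_gripper(0.5,6); s=sense();print(s["t"],s["width"],s["finger_force"],s["position"],np.round(s["wrist_force"]-z0,2))
for n in("top","side"):
    im=capture(n); cv2.imwrite(f"{n}1raw.png",im)
im=cv2.imread("side1raw.png")[160:300,160:330];cv2.imwrite("pics/s1.png",cv2.resize(im,None,fx=4,fy=4,interpolation=cv2.INTER_CUBIC))
E
```

```text
green [513.62846915 315.63703167] mug [451.14549594 456.77806283]
cab edge z500 [ 552.11347644 -182.00449483]
[ 0.24 -0.13  1.95 -0.    1.32 -2.23]
[ 0.24  0.    2.03 -0.    1.11 -2.23]
3.5917 0.5904240016558291 6.001432612538338 [439.95332837 225.76198749  86.04867945] [-0.56  0.92  0.03]
```

View pics/s1.png

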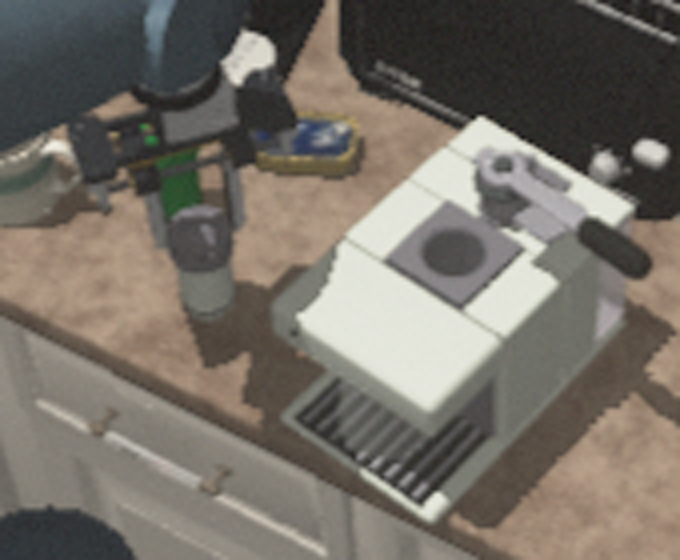

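The side view shows both fingers on the grey head at (200,235), with the green cylinder well clear behind it. I'll squeeze once more across to centre it, then lift and carry it to the well.

```bash
python3 - <<'E'
from h import *
c=np.array([440,225.7]); q=down(np.radians(67))
command_gripper(0.75)
move_pose([*c,86],q)
command_gripper(0.5,30); s=sense();print(s["t"],s["width"],s["finger_force"],s["position"],np.round(s["wrist_force"],2))
movel([*c,290],vel=200)
s=sense();print(s["t"],s["width"],np.round(s["wrist_force"],2))
movel([483.4,-3.5,290],vel=250)
movel([483.4,-3.5,258],vel=120)
wait(.2);s=sense();print(s["t"],s["position"],s["tool_rot"],q,s["width"],np.round(s["wrist_force"],2),np.round(s["wrist_torque"],2),np.round(s["joint_pos"],2))
for n in("top","side"):cv2.imwrite(f"{n}2raw.png",capture(n))
im=np.hstack([cv2.resize(cv2.imread(f"{n}2raw.png")[b:b+90,a:a+65],None,fx=6,fy=6,interpolation=cv2.INTER_CUBIC) for n,a,b in(("top",250,180),("side",240,165))]);cv2.imwrite("pics/two.png",im)
E
```

```text
5.775 0.5792296587805005 30.010222792625427 [440.17053267 225.87824123  86.11285315] [-0.07  0.69  0.07]
6.9417 0.5714084707394547 [-0.14  1.35 -4.13]
8.6417 [483.93833116  -3.47380346 259.07508194] [ 1.99232927e-01  9.79951727e-01 -2.27362210e-05  9.24146851e-04] [0.19936793 0.9799247  0.         0.        ] 0.5758106471367992 [ 0.03  0.18 -2.56] [-0.02 -0.01 -0.07] [-0.24 -0.21  1.89  0.    1.46 -1.41]
```

View pics/two.png

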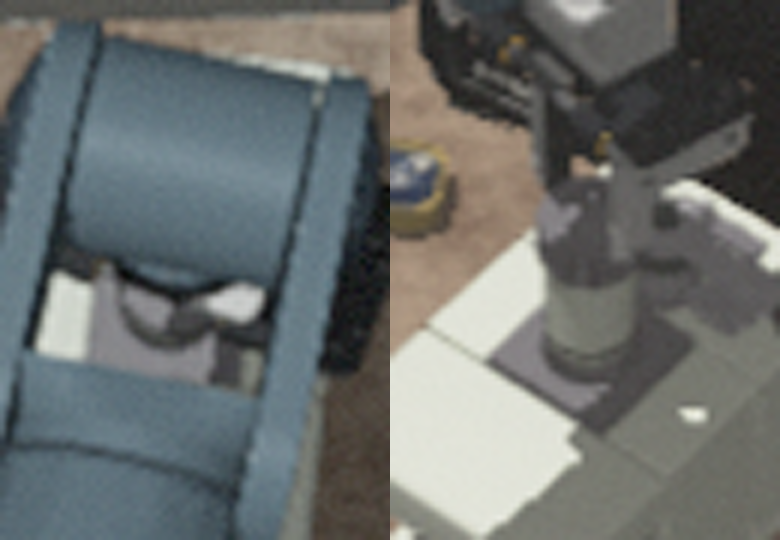

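The cartridge hangs with its foot at about (590,355), right over the bezel centre in the side view. Next is a guarded descent.

```bash
cat >> h.py <<'E'
def guarded(p,zend,f0,step=3,vel=40,lim=5,stop=12,gain=.25,maxit=80):
    """Descend in steps; shift sideways along the reaction when the wall pushes back."""
    p=np.array(p,float);log=[]
    for _ in range(maxit):
        s=sense();f=s["wrist_force"]-f0
        log.append((p.round(1).tolist(),s["position"][2].round(1),f.round(1).tolist()))
        if f[2]>stop or p[2]<=zend:break
        h=np.clip(f[:2]*gain,-.7,.7) if np.linalg.norm(f[:2])>1.5 else np.zeros(2)
        p[:2]+=h
        if f[2]<lim:p[2]=max(zend,p[2]-step)
        elif not h.any():break
        movel(p,vel=vel)
    return p,log
E
python3 - <<'E'
from h import *
f0=sense()["wrist_force"].copy()
np.save("f0.npy",f0)
p,log=guarded([483.4,-3.5,258],192,f0)
for l in log:print(*l)
s=sense();print(s["t"],s["position"],s["wrist_torque"].round(2))
E
```

```text
[483.4, -3.5, 258.0] 258.8 [0.0, 0.0, 0.0]
[483.4, -3.5, 255.0] 254.7 [-0.5, 0.3, 0.1]
[483.4, -3.5, 252.0] 251.7 [1.1, 0.9, -0.6]
[483.4, -3.5, 249.0] 248.7 [0.5, 0.3, 0.2]
[483.4, -3.5, 246.0] 245.7 [0.0, 1.1, 0.3]
[483.4, -3.5, 243.0] 242.8 [-0.4, 0.8, 0.1]
[483.4, -3.5, 240.0] 239.7 [-0.5, 0.1, 0.7]
[483.4, -3.5, 237.0] 236.7 [-0.5, 0.5, -0.2]
[483.4, -3.5, 234.0] 233.7 [0.7, 0.9, 0.0]
[483.4, -3.5, 231.0] 230.7 [-0.5, 1.1, -0.3]
[483.4, -3.5, 228.0] 227.7 [0.1, 0.6, 0.7]
[483.4, -3.5, 225.0] 224.7 [0.1, -0.5, -0.3]
[483.4, -3.5, 222.0] 221.7 [0.6, 1.0, -1.0]
[483.4, -3.5, 219.0] 218.7 [0.1, 1.0, -2.0]
[483.4, -3.5, 216.0] 215.7 [0.9, 1.4, 0.0]
[483.6, -3.2, 213.0] 212.7 [-0.0, 0.9, -0.9]
[483.6, -3.2, 210.0] 209.7 [-0.3, 0.9, -0.7]
[483.6, -3.2, 207.0] 206.7 [0.5, 2.2, -1.5]
[483.7, -2.6, 204.0] 203.7 [-0.2, 0.1, -1.2]
[483.7, -2.6, 201.0] 200.7 [0.6, 0.8, -0.5]
[483.7, -2.6, 198.0] 197.7 [1.3, 1.8, -0.3]
[484.1, -2.2, 195.0] 194.7 [-0.2, 0.5, -0.6]
[484.1, -2.2, 192.0] 191.7 [-0.3, 0.6, 0.4]
14.2417 [483.90751677  -2.13466072 191.72886183] [-0.05 -0.1   0.01]
```

```bash
python3 - <<'E'
from h import *
f0=np.load("f0.npy")
p,log=guarded([484.1,-2.2,192],184,f0,step=1,vel=30,lim=2.5,stop=3)
for l in log:print(*l)
command_gripper(0.85); wait(.2)
s=sense();print(s["t"],s["position"],s["width"],s["wrist_force"])
movel([484.1,-2.2,290],vel=250)
move_pose([380,-120,330],down(np.radians(67)))
im=capture("side");cv2.imwrite("side3raw.png",im)
cv2.imwrite("pics/s3.png",cv2.resize(im[150:270,200:360],(800,600),interpolation=cv2.INTER_CUBIC))
s=sense();print(s["t"],s["position"],s["joint_pos"].round(2))
E
```

```text
[484.1, -2.2, 192.0] 191.7 [-0.3, 0.6, 0.4]
[484.1, -2.2, 191.0] 190.9 [-0.4, 0.1, -0.9]
[484.1, -2.2, 190.0] 189.9 [1.4, 0.8, -1.2]
[484.4, -2.0, 189.0] 188.9 [-0.6, -0.0, -0.1]
[484.4, -2.0, 188.0] 187.9 [-0.7, -0.6, -0.8]
[484.4, -2.0, 187.0] 187.2 [-0.3, -0.8, 1.3]
[484.4, -2.0, 186.0] 186.9 [0.0, -0.4, 5.8]
16.5417 [484.46383014  -1.98242416 186.00817658] 0.848319698533372 [0.72424556 0.56458428 0.40147385]
17.85 [ 380.10820775 -119.21904052  328.44499665] [-0.59 -0.47  1.96  0.    1.65 -1.76]
```

View pics/s3.png

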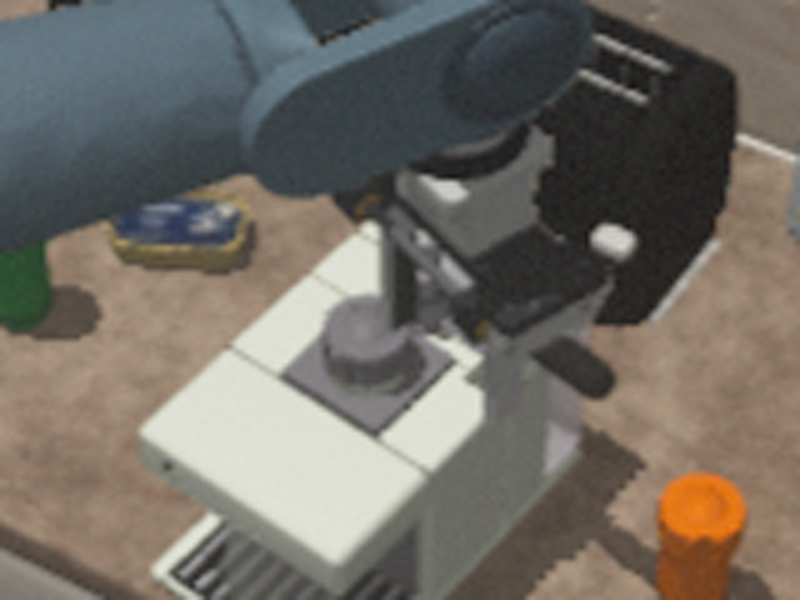

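The cartridge stands in the well with its head just above the bezel at (370,345). Before reaching for the lever I'll check the cabinet clearance.

```bash
python3 - <<'E'
from h import *
k=5/7
for t,s in(((317,257),(430,17)),((317,257),(355,123))):
    (o1,d1),(o2,d2)=ray("top",t[0]*k,t[1]*k),ray("side",s[0]*k,s[1]*k)
    A=np.c_[d1,-d2];x,r,*_=np.linalg.lstsq(A,o2-o1,rcond=None);print(o1+d1*x[0],o2+d2*x[1])
for z in(450,550,650,750):print(z,at_z("side",600*k,63*k,z).round(),at_z("top",600*k,250*k,z).round())
P=np.array([545.8,-10.8])
for a in(-101,-130,-160,-190,-200):
    t=np.radians(a);print(a,np.round(inverse_kinematics([*(P+122*np.array([np.cos(t),np.sin(t)])),205],down(t+np.pi/2)),2))
E
```

```text
[455.84599913  77.68667576 870.58292033] [533.55644467 -69.08757019 873.74455729]
[520.18244838 106.31814449 618.41864145] [536.98335844  83.6268322  620.12873814]
450 [1272. -180.  450.] [ 565. -369.  450.]
550 [1100. -218.  550.] [ 539. -328.  550.]
650 [ 927. -257.  650.] [ 513. -287.  650.]
750 [ 754. -296.  750.] [ 488. -245.  750.]
-101 [-0.46 -0.03  1.83 -0.    1.34 -0.26]
-130 [-0.46 -0.18  1.97 -0.    1.36  0.24]
-160 [-0.38 -0.31  2.07 -0.    1.38  0.84]
-190 [-0.24 -0.33  2.09 -0.    1.39  1.5 ]
-200 [-0.19 -0.31  2.07 -0.    1.38  1.73]
```

The cabinet's underside is at z ≥ 620, which is clear. Now straddling the lever grip and pushing it round with force feedback.

```bash
cat > push.py <<'E'
from h import *
P=np.array([545.8,-10.8])
def pose(a,r=122,z=205):
    t=np.radians(a);return [*(P+r*np.array([np.cos(t),np.sin(t)])),z],down(t+np.pi/2)
def push(a,f0,to,step,lim,vel=40):
    """Turn clockwise step by step; tangential reaction is positive against the motion."""
    log=[]
    while True:
        s=sense();f=s["wrist_force"]-f0;t=np.radians(a)
        ft=f[:2]@[-np.sin(t),np.cos(t)];fr=f[:2]@[np.cos(t),np.sin(t)]
        d=s["position"][:2]-P;log.append((a,round(np.degrees(np.arctan2(d[1],d[0]))%360-360,2),round(ft,1),round(fr,1),round(f[2],1)))
        if ft>lim or abs(fr)>12 or abs(f[2])>12 or a<=to:return a,log
        a=max(to,a-step);p,q=pose(a);movel(p,q,vel=vel)
E
python3 - <<'E'
from push import *
p,q=pose(-101,z=290);move_pose(p,q)
command_gripper(0.7)
p,q=pose(-101);movel(p,q,vel=150);wait(.2)
f0=sense()["wrist_force"].copy();print(f0,sense()["t"])
command_gripper(0.4,3);s=sense();print(s["width"],s["finger_force"],s["wrist_force"]-f0)
np.save("f1.npy",f0)
a,log=push(-101,f0,-135,3,13,80)
for l in log:print(*l)
print(sense()["t"])
E
```

```text
[ 0.47599569 -1.18736015  0.38102065] 20.5583
0.40140997184268423 0.0 [-0.41570959  1.24330258  0.43754454]
-101 -101.01 -0.6 -1.1 0.4
-104 -104.02 -0.9 -0.4 -0.7
-107 -106.91 -0.5 -1.5 -0.7
-110 -109.74 -0.2 -0.7 0.9
-113 -112.82 0.5 -0.7 2.3
-116 -115.92 -0.0 0.0 0.5
-119 -118.98 0.3 -1.1 2.3
-122 -122.0 0.3 0.3 1.9
-125 -125.02 -0.3 0.3 1.4
-128 -128.03 -1.7 0.7 2.8
-131 -131.04 -0.5 -1.4 1.9
-134 -134.03 -1.1 -0.1 1.1
-135 -134.87 0.4 -0.4 2.7
24.1917
```

```bash
python3 - <<'E'
from push import *
f0=np.load("f1.npy")
command_gripper(0.0,3);s=sense();print(s["width"]*94,s["finger_force"],np.round(s["wrist_force"]-f0,1))
command_gripper(0.4)
if s["width"]*94>20:
    a,log=push(-135,f0,-178,2,13,60)
    for l in log:print(*l)
print(sense()["t"])
E
```

```text
15.191772491500474 2.9736579582095146 [ 0.7 -2.   2.3]
25.2417
```

```bash
python3 - <<'E'
from h import *
im=capture("side");cv2.imwrite("side4raw.png",im)
t=capture("top");cv2.imwrite("top4raw.png",t)
cv2.imwrite("pics/s4.png",np.hstack([cv2.resize(im[165:265,240:330],(450,500),interpolation=cv2.INTER_CUBIC),cv2.resize(t[180:280,265:335],(350,500),interpolation=cv2.INTER_CUBIC)]))
E
```

```text
(no output)
```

View pics/s4.png

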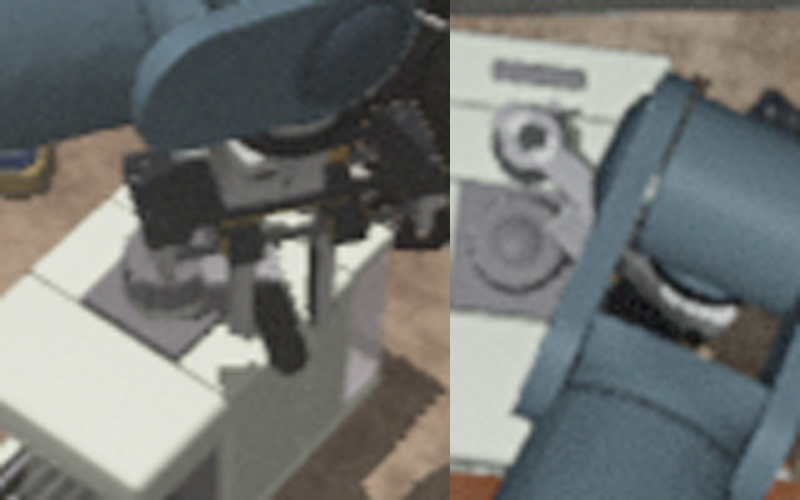

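The lever has followed: in the top crop its bar runs from the pivot (530,135) to (575,230), and in the side crop the grip (280,325) lies between the fingers. Continuing.

```bash
python3 - <<'E'
from push import *
f0=np.load("f1.npy")
a,log=push(-135,f0,-176,2,13,60)
for l in log:print(*l)
print(sense()["t"])
E
```

```text
-135 -135.05 -1.2 0.1 -0.9
-137 -137.03 -1.0 -0.6 -0.1
-139 -138.94 -1.2 -0.3 -0.3
-141 -140.76 0.3 -0.3 0.8
-143 -142.8 0.3 -0.2 0.9
-145 -144.91 -0.0 -0.4 1.2
-147 -146.98 0.3 -0.2 2.4
-149 -149.01 -0.0 0.3 2.3
-151 -151.01 -0.3 0.2 1.0
-153 -153.02 0.4 -0.0 1.7
-155 -155.02 0.2 -0.2 0.9
-157 -157.01 0.4 0.1 2.0
-159 -159.02 -0.3 0.3 2.4
-161 -161.0 -0.5 0.5 0.9
-163 -162.99 0.8 -0.3 2.2
-165 -164.91 1.9 1.3 2.8
-167 -166.91 1.0 0.8 3.1
-169 -168.94 1.3 0.3 2.7
-171 -170.94 1.5 0.6 4.2
-173 -172.96 1.9 0.8 4.0
-175 -175.06 0.7 -0.3 3.7
-176 -175.96 1.9 0.2 4.9
30.5917
```

```bash
python3 - <<'E'
from h import *
im=capture("side");t=capture("top")
cv2.imwrite("side5raw.png",im);cv2.imwrite("top5raw.png",t)
cv2.imwrite("pics/s5.png",np.hstack([cv2.resize(im[165:265,230:310],(480,600),interpolation=cv2.INTER_CUBIC),cv2.resize(t[185:285,250:300],(300,600),interpolation=cv2.INTER_CUBIC)]))
E
```

```text
(no output)
```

View pics/s5.png

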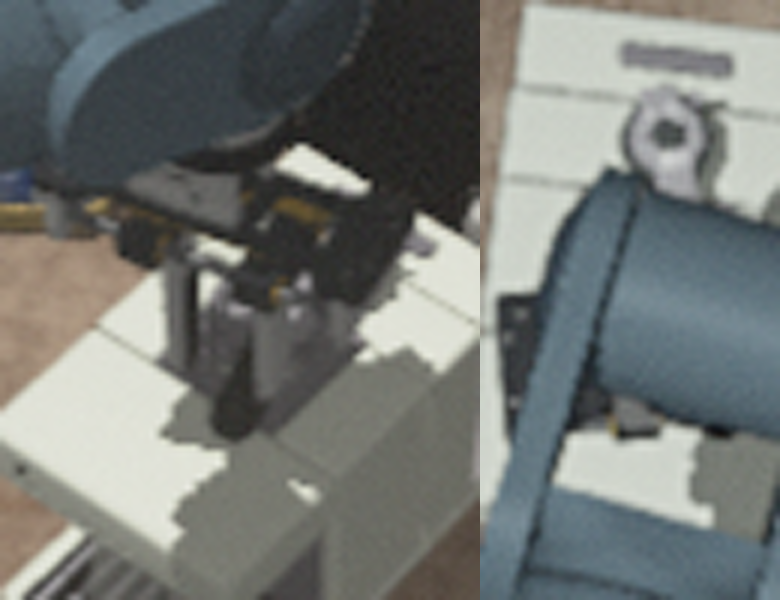

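The lever follows: the grip at (235,400) sits between the fingers, and the bar points forward from the pivot (670,135). Fine steps now, feeling for the stop.

```bash
python3 - <<'E'
from push import *
f0=np.load("f1.npy")
a,log=push(-176,f0,-204,.5,11,30)
for l in log[::3]+log[-4:]:print(*l)
print(a,sense()["t"]);np.save("a.npy",a)
E
```

```text
-176 -175.95 1.7 0.6 4.3
-177.5 -177.5 1.7 0.0 4.7
-179.0 -179.04 1.1 0.2 5.2
-180.5 -180.58 2.3 1.1 4.2
-182.0 -182.07 1.3 0.5 4.8
-183.5 -183.59 1.9 0.7 4.4
-185.0 -185.08 1.6 1.0 4.5
-186.5 -186.59 1.5 1.0 5.0
-188.0 -188.07 1.2 0.6 4.8
-189.5 -189.27 5.2 -1.0 4.2
-191.0 -190.67 5.1 -1.8 4.9
-192.5 -192.15 5.0 -2.3 3.3
-194.0 -193.65 4.4 -3.8 4.1
-195.5 -195.12 4.8 -3.3 4.2
-197.0 -196.63 6.2 -3.7 4.1
-198.5 -198.12 4.7 -2.8 5.3
-200.0 -199.61 4.8 -4.1 5.6
-201.5 -201.1 4.7 -3.7 7.6
-203.0 -202.6 5.4 -2.8 7.6
-202.5 -202.1 5.2 -2.9 7.2
-203.0 -202.6 5.4 -2.8 7.6
-203.5 -203.1 5.0 -3.3 6.8
-204 -203.6 5.9 -2.3 8.5
-204 44.6917
```

```bash
python3 - <<'E'
from push import *
im=capture("side");t=capture("top");cv2.imwrite("side6raw.png",im);cv2.imwrite("top6raw.png",t)
s=sense();print(s["width"],s["finger_force"],s["joint_torque"].round(1))
def z(n,i,x0,y0,w,h,k):
    o=cv2.resize(i[y0:y0+h,x0:x0+w],None,fx=k,fy=k,interpolation=cv2.INTER_CUBIC)
    for a,c in((-180,(0,0,255)),(-190,(0,255,0)),(-200,(255,0,0))):
        p=[proj(n,[*pose(a,160)[0][:2],213])]
        for u,v in p:cv2.circle(o,(int((u-x0+.5)*k),int((v-y0+.5)*k)),3,c,-1)
    return o
cv2.imwrite("pics/s6.png",np.hstack([z("side",im,230,170,70,80,7),z("top",t,255,190,40,80,7)]))
E
```

```text
0.9788434567663167 4.472953118383884 [  2.8 -16.2 -26.9   2.2   0.2   0.2]
```

View pics/s6.png

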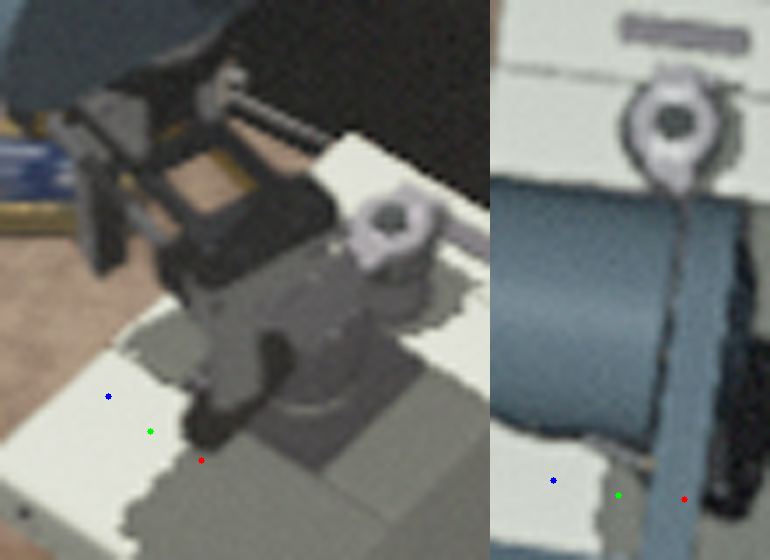

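The lever's grip is at about (210,425), so the lever is around -182 to -186°. The fingers have been pushed open to 0.98, because the 3 N grip setting yielded, so the last 15° of arm travel did nothing. I'll back off, set a firmer grip force (still under 20 N, so it also acts as a limiter) and push again while watching the width.

```bash
python3 - <<'E'
from push import *
f0=np.load("f1.npy")
p,q=pose(-186);movel(p,q,vel=80)
command_gripper(0.4,3)
s=sense();print(s["t"],s["width"],s["finger_force"],np.round(s["wrist_force"]-f0,1))
if s["width"]>.43:
    p,q=pose(-183);movel(p,q,vel=60);command_gripper(0.4,3);s=sense();print("again",s["width"])
    a=-183
else:a=-186
command_gripper(0.4,15)
while a>-204:
    s=sense();f=s["wrist_force"]-f0;t=np.radians(a);ft=f[:2]@[-np.sin(t),np.cos(t)]
    print(round(a,1),round(ft,1),f.round(1),round(s["width"],3),round(s["finger_force"],1))
    if ft>11 or s["width"]>.44:break
    a-=.7 if ft<3 else .4
    p,q=pose(a);movel(p,q,vel=30)
print(sense()["t"]);np.save("a.npy",a)
E
```

```text
45.6333 0.3928484519798955 0.0 [-0.4  1.6 -0.2]
-186 0.0 [-1.   0.1 -0.4] 0.403 0.0
-186.7 -0.8 [-1.2  0.9  0.1] 0.402 0.0
-187.4 -0.5 [-0.9  0.6  0.4] 0.401 0.1
-188.1 2.7 [-1.1 -2.5 -0.3] 0.401 1.4
-188.8 4.4 [-1.5 -4.2  0. ] 0.402 2.4
-189.2 6.0 [-1.4 -5.9  0.2] 0.401 3.0
-189.6 6.8 [-1.7 -6.6  0.9] 0.398 3.4
-190.0 7.6 [-1.9 -7.4  1. ] 0.404 3.6
-190.4 7.2 [-1.6 -7.1  1.4] 0.401 3.9
-190.8 8.2 [-2.1 -7.9  3.7] 0.398 4.2
-191.2 8.1 [-2.8 -7.7  3.4] 0.4 4.3
-191.6 7.2 [-2.1 -6.9  5.1] 0.403 4.4
-192.0 7.4 [-3.1 -6.9  5.4] 0.404 4.3
-192.4 7.0 [-1.5 -6.9  5.5] 0.399 4.3
-192.8 6.1 [-2.  -5.8  7. ] 0.399 4.2
-193.2 5.0 [-2.7 -4.5  7.5] 0.401 4.1
-193.6 5.1 [-2.  -4.8  7.9] 0.404 4.2
-194.0 3.5 [-1.9 -3.1  8.3] 0.4 4.2
-194.4 4.2 [-2.5 -3.7  8.7] 0.402 4.2
-194.8 3.0 [-2.  -2.6  7.3] 0.398 4.2
-195.2 0.7 [ 0.1 -0.8  7.2] 0.405 4.0
-195.9 -0.4 [-0.5  0.5  7. ] 0.399 3.7
-196.6 -0.4 [0.  0.4 6.7] 0.399 3.2
-197.3 -1.4 [0.4 1.3 5.8] 0.399 2.7
-198.0 -1.4 [0.8 1.2 4.5] 0.4 2.5
-198.7 -2.6 [0.9 2.4 4.5] 0.401 2.3
-199.4 -3.4 [0.5 3.4 3. ] 0.4 1.9
-200.1 -2.0 [-0.4  2.2  0.6] 0.393 1.0
-200.8 -1.0 [-0.5  1.3  0.1] 0.398 0.0
-201.5 -0.4 [-1.   0.8  0.3] 0.402 0.0
-202.2 -0.1 [-0.3  0.3  0. ] 0.401 0.0
-202.9 -0.0 [-0.1  0.1 -0.4] 0.402 0.0
-203.6 -0.8 [-0.9  1.3 -0. ] 0.402 0.0
54.1
```

```bash
python3 - <<'E'
from push import *
s=sense();print(s["t"],s["position"],s["tool_rot"],s["width"])
# grip end in the last images: dark pixels near expected end
E
```

```text
54.1 [434.62613246  39.46879479 205.00854308] [ 9.77605661e-01 -2.10445175e-01 -1.88395637e-05 -4.38744156e-06] 0.4035101061604812
```

```bash
python3 - <<'E'
from push import *
t=np.radians(-203.6);c=P+122*np.array([np.cos(t),np.sin(t)]);tr=np.array([-np.sin(t),np.cos(t)])
for off in(46,58):
  for z in(194,210,223):
    u,v=proj("side",[*(c+off*tr),z]);print("trail tip",off,z,round((u-230)*7),round((v-170)*7))
for a in(-176,-180,-184,-188):
    for r in(84,154):
        u,v=proj("side",[*pose(a,r)[0][:2],213]);print("grip",a,r,round((u-230)*7),round((v-170)*7))
# current state: dark grip by projecting, score candidate lever angles on side/top images now
S=capture("side");T=capture("top");cv2.imwrite("side7raw.png",S);cv2.imwrite("top7raw.png",T)
for n,im in(("side",S),("side6",cv2.imread("side6raw.png")),("top",T)):
    g=im.max(axis=2).astype(float);row=[]
    for a in range(-165,-206,-3):
        v=[]
        for r in range(95,152,4):
            u,w=proj(n[:4].strip("6") if n!="top" else "top",[*pose(a,r)[0][:2],219]);v.append(cv2.getRectSubPix(g.astype(np.float32),(1,1),(float(u),float(w)))[0,0])
        row.append((a,int(np.mean(v)),int(np.min(v[7:]))))
    print(n,row)
# color grid print of side7 around grip
x0,y0=252,210
print(S.max(axis=2)[y0:y0+34,x0:x0+34:1])
E
```

```text
trail tip 46 194 222 433
trail tip 46 210 221 410
trail tip 46 223 221 391
trail tip 58 194 238 450
trail tip 58 210 237 427
trail tip 58 223 236 408
grip -176 84 300 347
grip -176 154 227 457
grip -180 84 289 342
grip -180 154 205 448
grip -184 84 278 337
grip -184 154 185 438
grip -188 84 267 331
grip -188 154 166 426
side [(-165, 80, 75), (-168, 83, 74), (-171, 87, 75), (-174, 79, 74), (-177, 54, 50), (-180, 49, 48), (-183, 49, 48), (-186, 60, 49), (-189, 92, 71), (-192, 111, 84), (-195, 130, 97), (-198, 141, 96), (-201, 140, 108), (-204, 131, 121)]
side6 [(-165, 80, 73), (-168, 82, 75), (-171, 84, 74), (-174, 79, 74), (-177, 59, 53), (-180, 65, 49), (-183, 78, 48), (-186, 85, 51), (-189, 126, 86), (-192, 130, 96), (-195, 134, 119), (-198, 136, 120), (-201, 135, 120), (-204, 132, 121)]
top [(-165, 47, 28), (-168, 38, 27), (-171, 49, 25), (-174, 90, 53), (-177, 121, 81), (-180, 128, 125), (-183, 121, 124), (-186, 85, 64), (-189, 105, 56), (-192, 100, 51), (-195, 104, 55), (-198, 116, 53), (-201, 125, 63), (-204, 121, 66)]
[[113 134 106 ...  78  70  72]
 [116 144 114 ...  85  83  87]
 [114 172 148 ...  88  90  87]
 ...
 [123 122 120 ... 125 122 123]
 [122 121 122 ... 122 123 122]
 [123 124 120 ... 112 116 125]]
```

The side image puts the lever near -182°. The upward wrist force (8 N) that rose and then faded shows the fingertip rode over the top of the grip, so the fingers were too high. I'll re-engage 17 mm lower and feel for the stop.

```bash
python3 - <<'E'
from push import *
f0=np.load("f1.npy")
p=sense()["position"];movel([p[0],p[1],262],vel=200)
command_gripper(0.5,15)
p,q=pose(-182,z=262);movel(p,q,vel=150)
ok=True
for z in(215,188):
    p,q=pose(-182,z=z);movel(p,q,vel=120);f=sense()["wrist_force"]-f0;print(z,f.round(1))
    if f[2]>6:ok=False;break
a=-182.;w=0
while ok and a>-207:
    s=sense();f=s["wrist_force"]-f0;t=np.radians(a);ft=f[:2]@[-np.sin(t),np.cos(t)]
    d=s["position"][:2]-P;print(round(a,1),round(np.degrees(np.arctan2(d[1],d[0]))%360-360,1),round(ft,1),f.round(1)[2],round(s["width"],3),round(s["finger_force"],1))
    if ft>12.5 or s["width"]>.55 or f[2]>6:break
    a-=1.5 if a>-185 else .8 if ft<2 else .4
    p,q=pose(a,z=188);movel(p,q,vel=40)
print(sense()["t"]);np.save("a.npy",a)
E
```

```text
215 [ 0.   0.8 -0.4]
188 [-0.7  0.9 -0.4]
-182.0 -182.0 -0.9 -0.4 0.498 0.0
-183.5 -183.5 -1.3 -0.5 0.499 0.0
-185.0 -185.0 -1.1 -0.9 0.498 0.0
-185.8 -185.8 -0.8 -0.1 0.5 0.0
-186.6 -186.6 -1.3 -0.1 0.499 0.0
-187.4 -187.4 -1.4 -0.2 0.502 0.0
-188.2 -188.2 -1.7 -0.5 0.5 0.0
-189.0 -188.9 -0.3 -0.7 0.501 0.7
-189.8 -189.5 4.0 -0.3 0.499 2.6
-190.2 -189.7 5.6 -0.3 0.504 3.3
-190.6 -189.9 7.0 -1.4 0.504 4.1
-191.0 -190.1 8.7 -0.4 0.502 4.9
-191.4 -190.3 9.6 -1.0 0.502 5.6
-191.8 -190.5 11.6 -1.3 0.504 6.3
-192.2 -190.7 12.9 -1.0 0.5 7.0
59.9917
```

The force rises linearly to 12.9 N with no upward force and the width constant. The lever doesn't move from about -184°, which is inside the stop range and past the 10 N dome resistance, so this is the end stop. Backing off and lifting clear, then a numeric image check.

```bash
python3 - <<'E'
from push import *
f0=np.load("f1.npy")
p,q=pose(-184,z=188);movel(p,q,vel=80);print((sense()["wrist_force"]-f0).round(1))
p[2]=270;movel(p,q,vel=220)
movel([330,-150,300],vel=300)
S=capture("side");T=capture("top");cv2.imwrite("s8.png",S);cv2.imwrite("t8.png",T)
for n,im in(("side",S),("top",T)):
    g=im.max(axis=2).astype(np.float32)
    print(n,[(a,int(np.mean([cv2.getRectSubPix(g,(1,1),tuple(map(float,proj(n,[*pose(a,r)[0][:2],220]))))[0,0] for r in range(95,150,4)]))) for a in range(-168,-203,-2)])
s=sense();print(s["t"],s["position"],(s["wrist_force"]-f0).round(1))
E
```

```text
[ 0.2  0.7 -0.3]
side [(-168, 72), (-170, 72), (-172, 79), (-174, 93), (-176, 72), (-178, 51), (-180, 55), (-182, 57), (-184, 59), (-186, 65), (-188, 107), (-190, 137), (-192, 156), (-194, 173), (-196, 171), (-198, 173), (-200, 180), (-202, 186)]
top [(-168, 178), (-170, 175), (-172, 164), (-174, 130), (-176, 106), (-178, 79), (-180, 34), (-182, 33), (-184, 38), (-186, 36), (-188, 58), (-190, 144), (-192, 180), (-194, 183), (-196, 184), (-198, 183), (-200, 181), (-202, 180)]
61.725 [ 330.24290648 -148.82146554  298.9249008 ] [-1.2  0.4 -0.8]
```

The lever stands at about -183.5° in both cameras, which matches the felt stop, and the arm is clear. Handing in.

```bash
python3 -c "
from rig import *
print(close_job())"
```

```text
the job is handed in; nothing more can be done
None
```

The cartridge stands dome up on the valve, and the locking lever is against its end stop at about -183.5° (last push 12.9 N, under the 20 N limit). I handed the job in at about 62 s with the arm clear. I took the stop from the force and the lever angle. I did not measure how far the cartridge was drawn down, and my fingertip slipped over the top of the lever grip once before the final push.

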